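# Reset the tripped breaker on the lab distribution board

## Robot

A 6-joint arm with a two-finger parallel gripper is mounted at the origin on the work surface. World frame = base frame: x ahead of the robot, y to its left, z up, the work surface at z = 0. Lengths are in mm, angles in rad, forces in N, time in s.
With the tool pointing down it reaches from about 350 to 875 mm from the base axis. Payload 15.5 kg.
Tool frame: the origin (TCP) lies at the very end of the fingers, on their centre line; the grasp point (between the pads) lies 19 mm behind it (grip_depth is the distance from the TCP to the grasp point, in mm); z points along the fingers, y is the line along which they close (so a half turn about z gives the same grasp; the last joint's range is limited). The gripper opens to 85 mm and grips with 20 to 120 N. Pads are 22 mm wide; open, the fingers measure 114 mm over their backs; the gripper's body (76 mm by 85 mm) begins 54 mm behind the grasp point. The pads swing forward as they close: fully open they stand 13 mm farther back than shut.
Start: joints at [-1.266, 0.494, 1.345, -0, 1.302, -0.096], TCP at [243.273, -575.713, 231.277] pointing down, gripper open.
Joint ranges: [-2.91, 2.91], [-0.82, 2.16], [0.22, 2.67], [-1.22, 4.37], [0.12, 2.79], [-3.08, 3.08]. Speed limits (rad/s): [1.89, 1.89, 2.57, 3.01, 3.01, 3.01].

## Interface

Orientations are given as a rotation vector (axis times angle).
In Python, from cell import * gives the robot as it stands.
- The arm moves only by the tool play_rows, never from a script. Its argument "deltas" is a list of rows, each a list of 5 numbers: the gripper command: -1 is fully open, 1 is shut, values between are in proportion, then the shift along the tool's x, y, z each as a share of 0.5 m, from -1 to 1, then the turn about the tool's z as a share of 90 degrees, from -1 to 1. In form: [[gripper, dx, dy, dz, turn], ...]. A call has exactly 5 rows; each row shifts and turns the commanded pose from where the row before left it, along the tool's axes as they then stand; what a row does not reach is not made up. A row lasts 1/12 s, in which the tool goes at most 41.7 mm and 7.16 degrees, less where a joint would pass 70% of its speed; a pose out of reach is approached as far as the arm can. A call with a number of a shift or a turn outside -1 to 1 is refused whole. A call with a gripper value outside its range is refused whole. The fingers move at their own pace and stop on an object; the grip force is fixed at half the most. Time passes only in rows, so rows that do not move let the fingers close, or fill a call up. It gives the time, the measured TCP pose, the force, the opening and the grip force at its end, in the units of the state.
- state(): the state, without advancing time (a new reading comes with each control period).
- grab_frame(name): name is "scene" or "top"; returns the picture (400x640x3 uint8, blue, green, red); there is no depth.
- get_calibration(name): a dict with "fx", "fy", "cx", "cy" (pixels), "world_to_cam" (4x4, takes a point from world to camera coordinates). Camera axes: x right, y down, z forward; pixel columns grow to the right and rows downward; lengths in mm; the calibration is good to about 2 mm. A picture is of the moment at which its call begins. get_calibration takes no time and is no camera call.
- close_job(): hands the job in; it is judged then, once.
The state is a dict: "clock": time; "joints": joint angles; "qvel": joint speeds; "effort": joint torques, N m; "tcp_pos": TCP position; "eef_rot": TCP orientation; "force": force on the tool from outside, world axes, zero at the start; "moment": the same for the moment, N m; "gripper_width": opening from 0.0 (shut) to 1.0 (fully open); "grasp_force": force on a finger pad.
Only numpy, scipy, OpenCV 4.12 (cv2) and the standard library are available. Lean on these libraries where they do the work, as an engineer would, in place of code of your own. Each camera call takes 0.05 s, during which the arm holds its last target. There are 200 camera calls.

## Task

One of the three breakers on the board has tripped: its lever stands midway. With shut fingertips, push that lever all the way off until it comes up firmly against its stop and the breaker is reset, then throw it fully on so that it stays on, and let go. Never push it harder than about 15 N, do not clamp it, and leave the other two breakers on and the things lying about where they are.

Things in the scene. Friction and masses are not known exactly. Their poses are not given: they have to be found in the camera images.
- breaker_tripped: the tripped moulded-case breaker, a grey box 130 x 76 x 70 mm (x, y, z), fixed on its back on the base panel; origin at the centre of its underside, 12 mm above the table; its own +x is the on direction of the lever, -x the off direction (at yaw 0 on points away from the robot). It is one of a row of three alike, 95 mm apart along y, and may be any of them
- lever_tripped (a joint): lever angle (rad) about the breaker's y: 0 upright, positive to on (+x), negative to off (-x). Starts at -0.08 to 0.08. Stays where friction leaves it, but unless reset it goes back from on to about 0.13. Pushed on its upper half it takes up to 5 N to off and up to 8 N to on. Off and on end at firm, slightly springy stops (about 5 to 10 N per mm), to be found by feel; 18 N is too much
- lever_tripped_axis (a point): the lever's axis, 50 mm above the breaker's underside on its middle. The off stop is met somewhere from -0.64 to -0.33 rad, the on stop from 0.37 to 0.68, differing unseen in each episode. The reset is made in the last 1 to 2 mm before the off stop, so pressing on that stop with about 10 N makes it sure. Once reset, a catch just before the on stop holds the lever on
- lever_tripped_tip (a point): centre of the top end of that lever's handle, 66 mm from the lever's axis; the handle is a black bar 14 mm thick along x, 26 mm wide along y, standing 46 mm out of the top of the breaker (top end 128 mm above the table when upright)
- lever_p (a joint): angle of one neighbour's lever, same handle and signs, on (0.42 to 0.5); must stay on
- lever_q (a joint): angle of the other neighbour's lever, same handle and signs, on (0.42 to 0.5); must stay on
- breaker_p: the neighbour breaker of lever_p, a box of the same size and heading as the tripped one
- breaker_q: the neighbour breaker of lever_q, likewise
- panel: aluminium base panel 210 x 300 x 12 mm under the three breakers, fixed; origin at the centre of its underside, x and y along the breakers' x and y
- terminal_cover: bystander: loose black plastic strip 16 x 60 x 12 mm on the panel's off-side edge
- busbar_link: bystander: loose copper bar 14 x 50 x 6 mm on the panel's off-side edge
- screwdriver: bystander: screwdriver on the table
- wrench: bystander: wrench on the table
- meter: bystander: hand multimeter 150 x 78 x 34 mm lying on the table
- spool: bystander: solder spool 52 mm wide, 42 mm tall
- mug: bystander: white mug 95 mm tall

How it is judged:
By the outcome, as a careful person would: the job done as asked, in the order asked, and still so for the second after the job is handed in, with the robot touching nothing.
It also fails if it takes over 56 s, if anything falls off the work surface, if the arm or the gripper's body presses on something with over 40 N, if the wrist force passes 120 N, or if a joint passes its speed limit or range.

## Working session

There is one attempt and no reset: what is moved stays moved. The work goes in short steps, Python scripts to look and compute and a tool call to move; the robot and the scene stay as the last step left them, time stands still between calls to the robot, and variables do not carry over. Pictures are saved under pics/ and viewed, at most 10 in all, crops included, and the job is handed in when it is done.

Besides the shell and the picture viewer there is one more tool, called after "Call:" by a JSON object that holds its "op" and its "data", one argument or row to a line. play_rows: Moves the arm, as the interface text tells. Shift numbers are shares of 0.5 m and turn numbers shares of 90 degrees, none past 1 either way. Its arguments: {"type":"object","properties":{"deltas":{"type":"array"}},"required":["deltas"]}

```bash
ls; mkdir -p pics; python3 - <<'E'
from cell import *
import cv2
s=state(); print(s)
for n in("scene","top"):
    cv2.imwrite(f"pics/{n}0.png",grab_frame(n)); print(n,get_calibration(n))
E
```

```text
pics
{'clock': 0.0, 'joints': array([-1.26651857e+00,  4.94186419e-01,  1.34613491e+00, -1.49682535e-05,
        1.30246250e+00, -9.54878748e-02]), 'qvel': array([-2.52595782e-04, -2.09361038e-03, -1.41613728e-03, -1.16531114e-04,
       -1.35031737e-04, -5.76504318e-05]), 'effort': array([-5.13102732e-04, -8.82166314e+01, -3.83854544e+01, -1.69712820e-05,
        1.03767010e-02, -4.35609070e-05]), 'tcp_pos': array([ 243.15165345, -575.38241235,  230.69694717]), 'eef_rot': array([-3.07788220e+00, -6.23548486e-01,  2.17440162e-04]), 'force': array([ 0.06980553,  0.29675539, -0.56687358]), 'moment': array([0.01663063, 0.04378934, 0.00129133]), 'grasp_force': 0.0, 'gripper_width': 1.0000299337124336}
scene {'fx': 454.7086760110271, 'fy': 454.7086760110271, 'cx': 316.49057460804426, 'cy': 193.85136856923228, 'world_to_cam': array([[ 3.12921482e-01,  9.49774003e-01,  3.08039485e-03,
        -1.87860885e+02],
       [ 7.84183881e-01, -2.56532079e-01, -5.65019409e-01,
        -3.33529060e+02],
       [-5.35850526e-01,  1.79222307e-01, -8.25071863e-01,
         1.69681363e+03],
       [ 0.00000000e+00,  0.00000000e+00,  0.00000000e+00,
         1.00000000e+00]])}
top {'fx': 502.38252406213843, 'fy': 502.38252406213843, 'cx': 317.2517090214088, 'cy': 199.4175217429211, 'world_to_cam': array([[-2.36109292e-03, -9.99973182e-01,  6.93257875e-03,
         5.85816321e+00],
       [-9.88907788e-01,  1.30527674e-03, -1.48525027e-01,
         5.22667270e+02],
       [ 1.48511995e-01, -7.20636251e-03, -9.88884349e-01,
         1.41636688e+03],
       [ 0.00000000e+00,  0.00000000e+00,  0.00000000e+00,
         1.00000000e+00]])}
```

View pics/scene0.png

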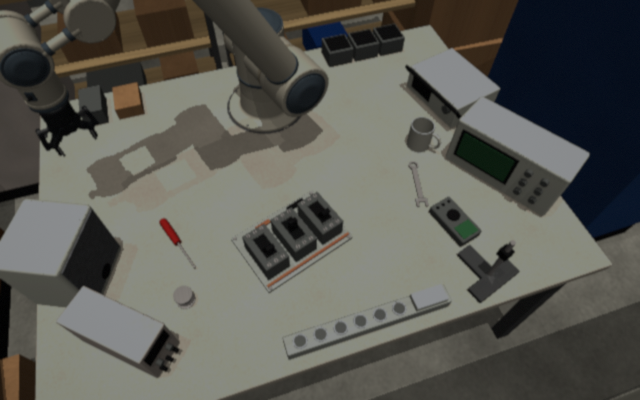

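View pics/top0.png

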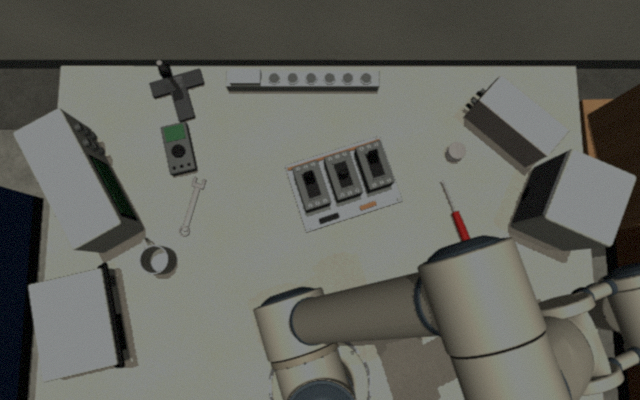

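The board is near (343,183) in the top view and (292,240) in the scene view, yawed about 15°. I'll enlarge both and fit the panel outline.

```bash
cat > h.py <<'E'
from cell import *
import cv2, numpy as np
def ray(n,u,v):
    c=get_calibration(n);T=c["world_to_cam"];R=T[:3,:3];o=-R.T@T[:3,3]
    return o,R.T@np.array([(u-c["cx"])/c["fx"],(v-c["cy"])/c["fy"],1])
def onz(n,u,v,z):
    o,d=ray(n,u,v);return o+d*(z-o[2])/d[2]
def proj(n,p):
    c=get_calibration(n);q=c["world_to_cam"]@np.append(p,1)
    return np.array([c["fx"]*q[0]/q[2]+c["cx"],c["fy"]*q[1]/q[2]+c["cy"]])
E
python3 - <<'E'
import cv2,numpy as np
a=cv2.imread("pics/top0.png")[125:240,275:415]; b=cv2.imread("pics/scene0.png")[180:295,225:360]
a=cv2.resize(a,(700,575),interpolation=cv2.INTER_CUBIC);b=cv2.resize(b,(675,575),interpolation=cv2.INTER_CUBIC)
cv2.imwrite("pics/a.png",np.clip(a*1.6,0,255));cv2.imwrite("pics/b.png",np.clip(b*1.6,0,255))
E
```

```text
[ WARN:0@0.047] global loadsave.cpp:1063 imwrite_ Unsupported depth image for selected encoder is fallbacked to CV_8U.
```

View pics/a.png

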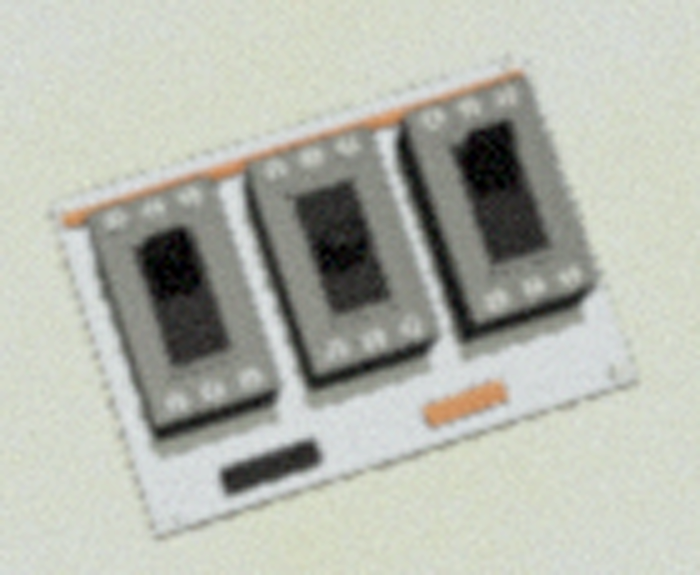

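View pics/b.png

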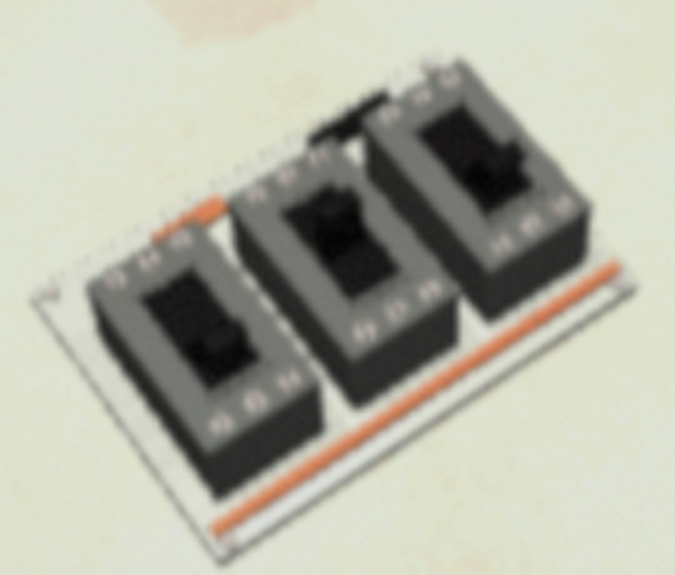

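The middle breaker's lever stands upright in both views, while the outer two lean toward the orange stripe, which is the on side. So the middle one is tripped. In the top crop, its top face has corners near (245,167), (370,130), (435,338) and (315,378), and the black slot is at (340,247).

```bash
python3 - <<'E'
from h import *
np.set_printoptions(precision=1,suppress=True)
t=lambda q:(q[0]/5+275-.4,q[1]/5+125-.4)
s=lambda q:(q[0]/5+225-.4,q[1]/5+180-.4)
def P(n,f,L,z):
    p=np.array([onz(n,*f(q),z) for q in L]);print(n,z,p[:,:2].tolist(),'mean',p.mean(0),'len',[np.linalg.norm(p[i]-p[i-1]) for i in range(4)])
    for i,j in((3,0),(2,1)): d=p[j]-p[i];print(' yaw',np.degrees(np.arctan2(d[1],d[0])))
    for i,j in((1,0),(2,3)): d=p[j]-p[i];print(' yawy',np.degrees(np.arctan2(-d[0],d[1])))
# order: on-left, on-right, off-right, off-left
P("top",t,[(55,213),(515,60),(635,382),(157,538)],12)
P("scene",s,[(632,288),(222,562),(35,298),(445,55)],12)
# slots (top faces z=82)
P("top",t,[(296,197),(353,182),(388,300),(335,314)],82)
P("scene",s,[(400,278),(352,300),(283,214),(335,190)],82)
print('cover',onz("top",*t((270,466)),24),'bar',onz("top",*t((466,404)),18))
# tip top: scene
print(onz("scene",*s((338,197)),128), onz("top",*t((340,235)),128))
E
```

```text
top 12 [[623.9005419853761, 98.7517673237491], [717.7199127275717, -177.4300890064049], [521.6788244183647, -244.4112755043061], [429.905198412961, 37.80732760534318]] mean [573.3 -71.3  12. ] len [np.float64(203.343104285269), np.float64(291.6821765079782), np.float64(207.16801792295288), np.float64(296.7654602061053)]
 yaw 17.44032704554438
 yaw 18.863713524598182
 yawy 18.762697509072087
 yawy 18.01381601939153
scene 12 [[632.2541350384458, 98.58386226600635], [723.7746331183074, -180.01039169847135], [527.3723647673246, -243.45983954687046], [435.22188110517163, 44.58083273984187]] mean [579.7 -70.1  12. ] len [np.float64(204.29888959079057), np.float64(293.2418113278014), np.float64(206.39690754872802), np.float64(302.4221230838609)]
 yaw 15.327349829187611
 yaw 17.903498474201413
 yawy 18.185776124696424
 yawy 17.740605984391134
top 82 [[617.9142075706194, -42.04978583991019], [626.6083540767131, -74.54526532437868], [558.4092954871726, -93.5990949620195], [550.4182190260109, -63.57374526117209]] mean [588.3 -68.4  82. ] len [np.float64(70.84482549051872), np.float64(33.63843590886671), np.float64(70.81073376515613), np.float64(31.070547591993137)]
 yaw 17.68708835450196
 yaw 15.609593856057872
 yawy 14.978626653740916
 yawy 14.903472550004953
scene 82 [[620.0843847370954, -42.2676582658022], [625.1649041126832, -72.19904669364811], [558.8108874064142, -93.8658154337742], [552.5929518016496, -60.73521537897361]] mean [589.2 -67.3  82. ] len [np.float64(69.97245304695288), np.float64(30.359507412741582), np.float64(69.80189396208338), np.float64(33.70904008090636)]
 yaw 15.303151656145511
 yaw 18.083563238058975
 yawy 9.633502035079617
 yawy 10.629592181519511
cover [470.8 -28.1  24. ] bar [ 507.9 -143.6   18. ]
[585.  -66.6 128. ] [586.3 -64.1 128. ]
```

Both views agree: breaker centre about (588.5, -68), yaw about 17.5°. Next I'll shut the fingers, turn tool x to the breaker's x (+5.4°), and travel to above the on side.

Call:
{"op": "play_rows", "data": {
  "deltas": [
    [1,0,0,0,0.06],
    [1,0.042,-0.031,0.004,0],
    [1,0.042,-0.031,0.004,0],
    [1,0.042,-0.031,0.004,0],
    [1,0.042,-0.031,0.004,0]
  ]
}}

```text
clock: 0.52
tcp_pos: [305.1, -490.2, 222.8]
eef_rot: [-3.104, -0.477, 0.0]
force: [0.9, -1.2, 0.3]
gripper_width: 0.295
grasp_force: 0.0
```

Call:
{"op": "play_rows", "data": {
  "deltas": [
    [1,0.042,-0.031,0.004,0],
    [1,0.042,-0.031,0.004,0],
    [1,0.042,-0.031,0.004,0],
    [1,0.042,-0.031,0.004,0],
    [1,0.042,-0.031,0.004,0]
  ]
}}

```text
clock: 0.93
tcp_pos: [382.0, -384.6, 213.0]
eef_rot: [-3.105, -0.478, 0.0]
force: [0.3, -0.3, 0.9]
gripper_width: -0.001
grasp_force: 0.0
```

Call:
{"op": "play_rows", "data": {
  "deltas": [
    [1,0.042,-0.031,0.004,0],
    [1,0.042,-0.031,0.004,0],
    [1,0.042,-0.031,0.004,0],
    [1,0.042,-0.031,0.004,0],
    [1,0.042,-0.031,0.004,0]
  ]
}}

```text
clock: 1.35
tcp_pos: [458.9, -279.1, 203.0]
eef_rot: [-3.105, -0.478, 0.001]
force: [0.0, 0.1, 0.6]
gripper_width: -0.003
grasp_force: 0.0
```

Call:
{"op": "play_rows", "data": {
  "deltas": [
    [1,0.042,-0.031,0.004,0],
    [1,0.042,-0.031,0.004,0],
    [1,0.042,-0.031,0.004,0],
    [1,0.042,-0.031,0.004,0],
    [1,0.042,-0.031,0.004,0]
  ]
}}

```text
clock: 1.77
tcp_pos: [535.7, -173.6, 193.0]
eef_rot: [-3.105, -0.478, 0.001]
force: [0.8, -1.2, 0.7]
gripper_width: -0.005
grasp_force: 0.0
```

Call:
{"op": "play_rows", "data": {
  "deltas": [
    [1,0.042,-0.031,0.004,0],
    [1,0.042,-0.031,0.004,0],
    [1,0.042,-0.031,0.004,0],
    [1,0.042,-0.031,0.004,0],
    [1,0,0,0,0]
  ]
}}

```text
clock: 2.18
tcp_pos: [598.5, -87.0, 184.6]
eef_rot: [-3.103, -0.482, -0.001]
force: [-0.5, 1.3, -0.1]
gripper_width: 0.001
grasp_force: 0.0
```

Call:
{"op": "play_rows", "data": {
  "deltas": [
    [1,0.028,-0.02,0,0],
    [1,0.028,-0.02,0,0],
    [1,0,0,0,0],
    [1,0,0,0,0],
    [1,0,0,0,0]
  ]
}}

```text
clock: 2.6
tcp_pos: [616.8, -63.3, 185.0]
eef_rot: [-3.105, -0.478, 0.001]
force: [-0.2, -0.0, -0.0]
gripper_width: 0.001
grasp_force: 0.0
```

```bash
python3 - <<'E'
from h import *
s=state();p=s["tcp_pos"];print(p,s["force"])
d=np.array([588.5,-68])-p[:2];a=np.radians(17.6)
print('tool dx,dy to breaker centre',d@[np.cos(a),np.sin(a)],d@[np.sin(a),-np.cos(a)])
v=np.hstack([cv2.resize(grab_frame("top")[110:240,270:410],(400,371),interpolation=2),cv2.resize(grab_frame("scene")[150:280,225:365],(400,371),interpolation=2)])
cv2.imwrite("pics/c.png",cv2.convertScaleAbs(v,alpha=1.6))
E
```

```text
[616.83656785 -63.33648127 185.02107757] [-0.19663043 -0.00128171 -0.03927213]
tool dx,dy to breaker centre -28.420259677335988 -4.122902391597564
```

View pics/c.png

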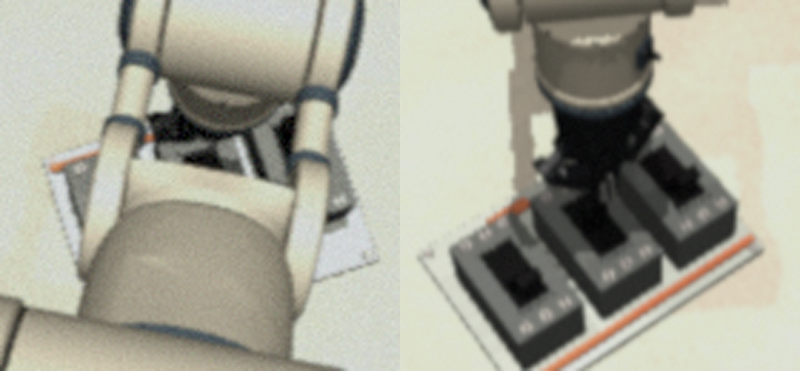

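The arm hides the top view. In the scene half, the shut fingers are at about (600,190), over the middle breaker and in line with its slot. I'll centre sideways and go down on the on side.

Call:
{"op": "play_rows", "data": {
  "deltas": [
    [1,0.012,-0.008,0,0],
    [1,0,0,0.026,0],
    [1,0,0,0.026,0],
    [1,0,0,0.026,0],
    [1,0,0,0.026,0]
  ]
}}

```text
clock: 3.12
tcp_pos: [622.0, -57.3, 132.8]
eef_rot: [3.105, 0.478, 0.001]
force: [-0.5, -0.0, -0.2]
gripper_width: 0.001
grasp_force: 0.0
```

Call:
{"op": "play_rows", "data": {
  "deltas": [
    [1,0,0,0.026,0],
    [1,0,0,0.026,0],
    [1,0,0,0,0],
    [1,0,0,0,0],
    [1,0,0,0,0]
  ]
}}

```text
clock: 3.53
tcp_pos: [622.3, -57.4, 108.0]
eef_rot: [3.105, 0.478, 0.001]
force: [0.2, -0.2, 0.4]
gripper_width: -0.005
grasp_force: 0.0
```

Call:
{"op": "play_rows", "data": {
  "deltas": [
    [1,-0.005,0,0,0],
    [1,-0.005,0,0,0],
    [1,-0.004,0,0,0],
    [1,-0.004,0,0,0],
    [1,0,0,0,0]
  ]
}}

```text
clock: 3.95
tcp_pos: [612.8, -60.2, 107.5]
eef_rot: [-3.105, -0.478, 0.0]
force: [-0.0, -0.8, 0.4]
gripper_width: -0.0
grasp_force: 0.0
```

Call:
{"op": "play_rows", "data": {
  "deltas": [
    [1,-0.002,0,0,0],
    [1,-0.002,0,0,0],
    [1,-0.002,0,0,0],
    [1,-0.002,0,0,0],
    [1,-0.002,0,0,0]
  ]
}}

```text
clock: 4.37
tcp_pos: [608.4, -61.6, 107.3]
eef_rot: [3.105, 0.478, 0.0]
force: [-0.1, 0.8, -0.2]
gripper_width: 0.001
grasp_force: 0.0
```

Call:
{"op": "play_rows", "data": {
  "deltas": [
    [1,-0.002,0,0,0],
    [1,-0.002,0,0,0],
    [1,-0.002,0,0,0],
    [1,-0.002,0,0,0],
    [1,-0.002,0,0,0]
  ]
}}

```text
clock: 4.78
tcp_pos: [603.8, -63.1, 107.3]
eef_rot: [3.105, 0.478, 0.0]
force: [-0.1, 1.5, 0.6]
gripper_width: -0.001
grasp_force: 0.4
```

Call:
{"op": "play_rows", "data": {
  "deltas": [
    [1,-0.002,0,0,0],
    [1,-0.002,0,0,0],
    [1,-0.002,0,0,0],
    [1,-0.001,0,0,0],
    [1,-0.001,0,0,0]
  ]
}}

```text
clock: 5.2
tcp_pos: [599.9, -64.2, 107.3]
eef_rot: [-3.105, -0.478, -0.0]
force: [1.0, 1.0, -0.1]
gripper_width: -0.001
grasp_force: 0.5
```

Call:
{"op": "play_rows", "data": {
  "deltas": [
    [1,-0.001,0,0,0],
    [1,-0.001,0,0,0],
    [1,-0.001,0,0,0],
    [1,-0.001,0,0,0],
    [1,-0.001,0,0,0]
  ]
}}

```text
clock: 5.62
tcp_pos: [597.6, -65.0, 107.3]
eef_rot: [3.105, 0.478, 0.0]
force: [0.8, 0.0, -0.3]
gripper_width: 0.0
grasp_force: 1.0
```

```bash
python3 - <<'E'
from h import *
p=np.array([588.5,-68,110]);u,v=proj("scene",p).astype(int);print(u,v,proj("scene",state()["tcp_pos"]))
f=grab_frame("scene")[v-35:v+40,u-50:u+50]
cv2.imwrite("pics/d.png",cv2.convertScaleAbs(cv2.resize(f,(800,600),interpolation=2),alpha=2.2,beta=10))
E
```

```text
292 223 [294.31135983 226.31886146]
```

View pics/d.png

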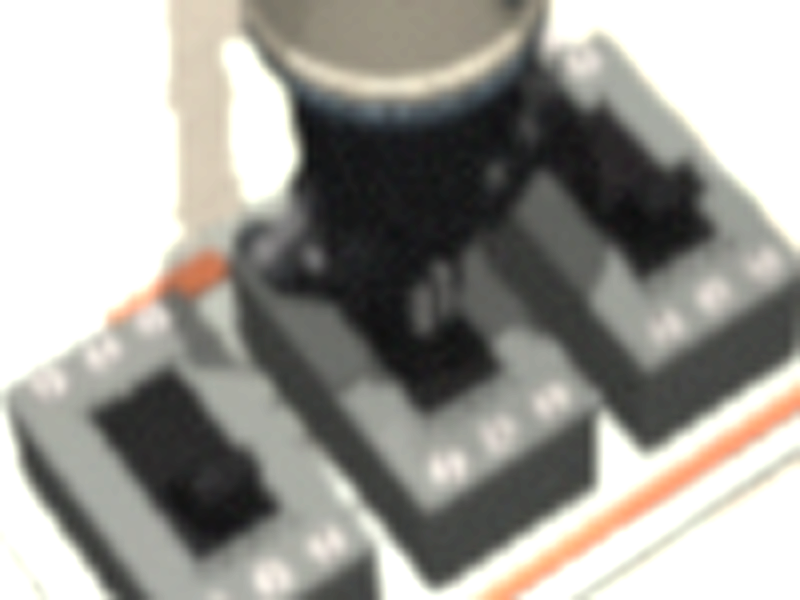

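The fingertips, light pads at (430,300), are in the slot's line with the lever behind them. The neighbours are clear. I'll keep pushing toward off in small steps, watching the force.

Call:
{"op": "play_rows", "data": {
  "deltas": [
    [1,-0.001,0,0,0],
    [1,-0.001,0,0,0],
    [1,-0.001,0,0,0],
    [1,-0.001,0,0,0],
    [1,0,0,0,0]
  ]
}}

```text
clock: 6.08
tcp_pos: [595.6, -65.6, 107.3]
eef_rot: [-3.105, -0.478, -0.0]
force: [2.9, 0.7, -0.4]
gripper_width: -0.001
grasp_force: 1.3
```

Call:
{"op": "play_rows", "data": {
  "deltas": [
    [1,-0.001,0,0,0],
    [1,-0.001,0,0,0],
    [1,-0.001,0,0,0],
    [1,0,0,0,0],
    [1,0,0,0,0]
  ]
}}

```text
clock: 6.5
tcp_pos: [594.1, -66.1, 107.3]
eef_rot: [-3.105, -0.478, 0.0]
force: [3.0, 1.4, -0.5]
gripper_width: 0.0
grasp_force: 1.1
```

Call:
{"op": "play_rows", "data": {
  "deltas": [
    [1,-0.001,0,0,0],
    [1,-0.001,0,0,0],
    [1,-0.001,0,0,0],
    [1,0,0,0,0],
    [1,0,0,0,0]
  ]
}}

```text
clock: 6.92
tcp_pos: [592.7, -66.5, 107.3]
eef_rot: [-3.105, -0.478, 0.0]
force: [3.2, 0.7, -0.1]
gripper_width: 0.001
grasp_force: 1.2
```

Call:
{"op": "play_rows", "data": {
  "deltas": [
    [1,-0.001,0,0,0],
    [1,-0.001,0,0,0],
    [1,0,0,0,0],
    [1,0,0,0,0],
    [1,0,0,0,0]
  ]
}}

```text
clock: 7.33
tcp_pos: [591.8, -66.8, 107.3]
eef_rot: [-3.105, -0.478, 0.0]
force: [2.7, 0.5, 0.2]
gripper_width: 0.0
grasp_force: 1.2
```

Call:
{"op": "play_rows", "data": {
  "deltas": [
    [1,-0.001,0,0,0],
    [1,-0.001,0,0,0],
    [1,0,0,0,0],
    [1,0,0,0,0],
    [1,0,0,0,0]
  ]
}}

```text
clock: 7.75
tcp_pos: [590.8, -67.1, 107.3]
eef_rot: [-3.105, -0.478, 0.0]
force: [2.7, 1.0, 0.6]
gripper_width: -0.004
grasp_force: 1.2
```

Call:
{"op": "play_rows", "data": {
  "deltas": [
    [1,-0.001,0,0,0],
    [1,-0.001,0,0,0],
    [1,0,0,0,0],
    [1,0,0,0,0],
    [1,0,0,0,0]
  ]
}}

```text
clock: 8.17
tcp_pos: [589.8, -67.4, 107.3]
eef_rot: [-3.105, -0.478, 0.0]
force: [2.8, 0.6, -0.1]
gripper_width: -0.005
grasp_force: 1.2
```

Call:
{"op": "play_rows", "data": {
  "deltas": [
    [1,-0.001,0,0,0],
    [1,-0.001,0,0,0],
    [1,0,0,0,0],
    [1,0,0,0,0],
    [1,0,0,0,0]
  ]
}}

```text
clock: 8.58
tcp_pos: [588.9, -67.7, 107.3]
eef_rot: [-3.105, -0.478, 0.0]
force: [2.4, -0.2, 0.3]
gripper_width: 0.001
grasp_force: 1.2
```

Call:
{"op": "play_rows", "data": {
  "deltas": [
    [1,-0.001,0,0,0],
    [1,-0.001,0,0,0],
    [1,0,0,0,0],
    [1,0,0,0,0],
    [1,0,0,0,0]
  ]
}}

```text
clock: 9.0
tcp_pos: [588.0, -68.0, 107.3]
eef_rot: [-3.105, -0.478, 0.0]
force: [2.6, 0.5, 0.1]
gripper_width: 0.0
grasp_force: 1.4
```

Call:
{"op": "play_rows", "data": {
  "deltas": [
    [1,-0.001,0,0,0],
    [1,-0.001,0,0,0],
    [1,0,0,0,0],
    [1,0,0,0,0],
    [1,0,0,0,0]
  ]
}}

```text
clock: 9.42
tcp_pos: [587.2, -68.3, 107.3]
eef_rot: [3.105, 0.478, 0.0]
force: [4.6, 1.0, -0.1]
gripper_width: -0.0
grasp_force: 2.2
```

Call:
{"op": "play_rows", "data": {
  "deltas": [
    [1,-0.001,0,0,0],
    [1,0,0,0,0],
    [1,0,0,0,0],
    [1,0,0,0,0],
    [1,0,0,0,0]
  ]
}}

```text
clock: 9.83
tcp_pos: [586.8, -68.4, 107.3]
eef_rot: [3.105, 0.478, 0.001]
force: [5.5, 1.1, 0.5]
gripper_width: 0.003
grasp_force: 2.5
```

Call:
{"op": "play_rows", "data": {
  "deltas": [
    [1,-0.001,0,0,0],
    [1,0,0,0,0],
    [1,0,0,0,0],
    [1,0,0,0,0],
    [1,0,0,0,0]
  ]
}}

```text
clock: 10.25
tcp_pos: [586.5, -68.6, 107.4]
eef_rot: [3.105, 0.478, 0.001]
force: [6.3, 2.0, -0.6]
gripper_width: -0.003
grasp_force: 2.8
```

Call:
{"op": "play_rows", "data": {
  "deltas": [
    [1,-0.001,0,0,0],
    [1,0,0,0,0],
    [1,0,0,0,0],
    [1,0,0,0,0],
    [1,0,0,0,0]
  ]
}}

```text
clock: 10.67
tcp_pos: [586.1, -68.7, 107.4]
eef_rot: [3.105, 0.478, 0.002]
force: [7.1, 2.1, -0.6]
gripper_width: -0.001
grasp_force: 3.2
```

Call:
{"op": "play_rows", "data": {
  "deltas": [
    [1,-0.001,0,0,0],
    [1,0,0,0,0],
    [1,0,0,0,0],
    [1,0,0,0,0],
    [1,0,0,0,0]
  ]
}}

```text
clock: 11.08
tcp_pos: [585.9, -68.8, 107.6]
eef_rot: [3.105, 0.478, 0.003]
force: [7.8, 3.2, -0.6]
gripper_width: -0.003
grasp_force: 3.7
```

Call:
{"op": "play_rows", "data": {
  "deltas": [
    [1,-0.001,0,0,0],
    [1,0,0,0,0],
    [1,0,0,0,0],
    [1,0,0,0,0],
    [1,0,0,0,0]
  ]
}}

```text
clock: 11.5
tcp_pos: [585.5, -69.0, 107.5]
eef_rot: [3.105, 0.478, 0.003]
force: [8.0, 3.0, 1.0]
gripper_width: -0.006
grasp_force: 3.9
```

Call:
{"op": "play_rows", "data": {
  "deltas": [
    [1,-0.001,0,0,0],
    [1,0,0,0,0],
    [1,0,0,0,0],
    [1,0,0,0,0],
    [1,0,0,0,0]
  ]
}}

```text
clock: 11.92
tcp_pos: [585.2, -69.1, 107.6]
eef_rot: [3.105, 0.478, 0.003]
force: [9.2, 3.5, -0.2]
gripper_width: 0.001
grasp_force: 4.3
```

Call:
{"op": "play_rows", "data": {
  "deltas": [
    [1,-0.001,0,0,0],
    [1,0,0,0,0],
    [1,0,0,0,0],
    [1,0,0,0,0],
    [1,0,0,0,0]
  ]
}}

```text
clock: 12.33
tcp_pos: [584.9, -69.3, 107.7]
eef_rot: [3.105, 0.478, 0.004]
force: [9.3, 4.0, 0.4]
gripper_width: 0.0
grasp_force: 4.8
```

Call:
{"op": "play_rows", "data": {
  "deltas": [
    [1,-0.001,0,0,0],
    [1,0,0,0,0],
    [1,0,0,0,0],
    [1,0,0,0,0],
    [1,0,0,0,0]
  ]
}}

```text
clock: 12.75
tcp_pos: [584.7, -69.4, 107.8]
eef_rot: [3.105, 0.478, 0.005]
force: [11.1, 4.0, 0.8]
gripper_width: 0.001
grasp_force: 5.3
```

About 11.8 N against a firm stop, so it is off and reset. Now I'll back off, go up and over, and come down on the off side.

Call:
{"op": "play_rows", "data": {
  "deltas": [
    [1,0.01,0,0,0],
    [1,0.016,0,0,0],
    [1,0,0,-0.03,0],
    [1,0,0,-0.04,0],
    [1,0,0,-0.03,0]
  ]
}}

```text
clock: 13.17
tcp_pos: [595.5, -65.4, 157.9]
eef_rot: [-3.105, -0.478, 0.002]
force: [-0.3, -0.3, 0.9]
gripper_width: 0.002
grasp_force: 0.0
```

Call:
{"op": "play_rows", "data": {
  "deltas": [
    [1,0,0,0,0],
    [1,0,0,0,0],
    [1,-0.035,0,0,0],
    [1,-0.035,0,0,0],
    [1,-0.035,0,0,0]
  ]
}}

```text
clock: 13.58
tcp_pos: [544.2, -81.2, 156.0]
eef_rot: [-3.104, -0.479, 0.004]
force: [0.7, 0.3, -0.0]
gripper_width: 0.003
grasp_force: 0.0
```

Call:
{"op": "play_rows", "data": {
  "deltas": [
    [1,-0.03,0,0,0],
    [1,0,0,0,0],
    [1,0,0,0,0],
    [1,0,0,0,0],
    [1,0,0,0,0]
  ]
}}

```text
clock: 14.0
tcp_pos: [531.8, -85.7, 156.9]
eef_rot: [-3.105, -0.478, 0.0]
force: [-0.4, 0.8, 0.3]
gripper_width: 0.0
grasp_force: 0.0
```

```bash
python3 - <<'E'
from h import *
s=state();p=s["tcp_pos"];print(p,s["force"])
d=p[:2]-np.array([588.5,-68]);a=np.radians(17.6)
print('tool offset',d@[np.cos(a),np.sin(a)],d@[np.sin(a),-np.cos(a)])
u,v=292,223
f=grab_frame("scene")[v-35:v+40,u-50:u+50]
cv2.imwrite("pics/e.png",cv2.convertScaleAbs(cv2.resize(f,(800,600),interpolation=2),alpha=2.2,beta=10))
E
```

```text
[531.83827269 -85.71381671 156.92162585] [-0.36787776  0.83008731  0.32068548]
tool offset -59.365554511228325 -0.24815552108983413
```

View pics/e.png

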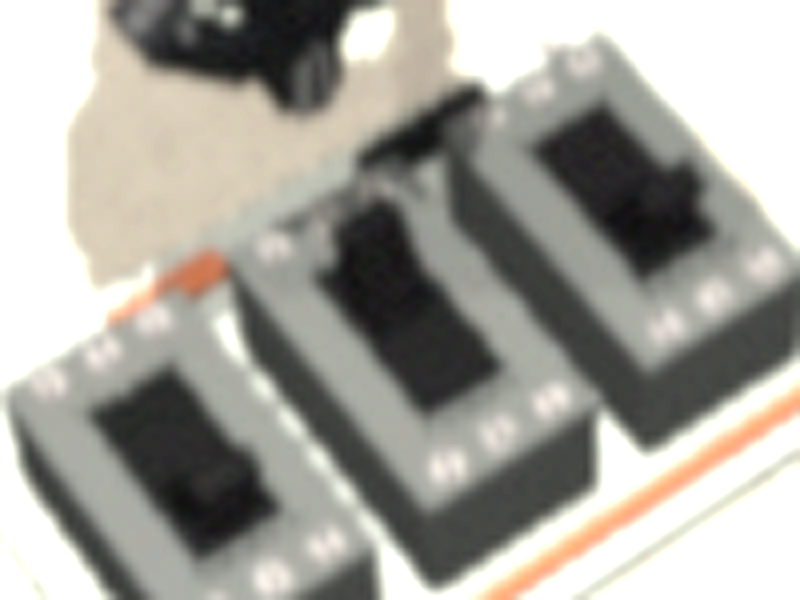

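The middle lever now leans to off, with its tip near (365,215). The neighbours still stand on, and the cover and link are in place. I'll go down on the off side and push toward on.

Call:
{"op": "play_rows", "data": {
  "deltas": [
    [1,0,0,0.026,0],
    [1,0,0,0.026,0],
    [1,0,0,0.026,0],
    [1,0,0,0.026,0],
    [1,0,0,0,0]
  ]
}}

```text
clock: 14.47
tcp_pos: [530.5, -85.4, 103.2]
eef_rot: [-3.104, -0.478, 0.005]
force: [-0.9, 1.1, -0.8]
gripper_width: -0.001
grasp_force: 0.0
```

Call:
{"op": "play_rows", "data": {
  "deltas": [
    [1,0,0,0,0],
    [1,0.004,0,0,0],
    [1,0.004,0,0,0],
    [1,0.004,0,0,0],
    [1,0.004,0,0,0]
  ]
}}

```text
clock: 14.88
tcp_pos: [539.5, -83.5, 105.8]
eef_rot: [3.105, 0.478, 0.001]
force: [-1.5, -0.0, -0.4]
gripper_width: -0.0
grasp_force: 0.0
```

Call:
{"op": "play_rows", "data": {
  "deltas": [
    [1,0.004,0,0,0],
    [1,0.004,0,0,0],
    [1,0.004,0,0,0],
    [1,0.004,0,0,0],
    [1,0.004,0,0,0]
  ]
}}

```text
clock: 15.3
tcp_pos: [548.5, -80.4, 105.3]
eef_rot: [-3.105, -0.478, 0.0]
force: [-2.2, -1.2, 1.8]
gripper_width: -0.001
grasp_force: 1.2
```

Call:
{"op": "play_rows", "data": {
  "deltas": [
    [1,0.004,0,0,0],
    [1,0.004,0,0,0],
    [1,0.004,0,0,0],
    [1,0.004,0,0,0],
    [1,0.004,0,0,0]
  ]
}}

```text
clock: 15.72
tcp_pos: [558.0, -77.4, 105.2]
eef_rot: [-3.105, -0.478, 0.0]
force: [-2.8, -0.9, 1.5]
gripper_width: -0.002
grasp_force: 1.5
```

Call:
{"op": "play_rows", "data": {
  "deltas": [
    [1,0.004,0,0,0],
    [1,0.004,0,0,0],
    [1,0.004,0,0,0],
    [1,0.004,0,0,0],
    [1,0.004,0,0,0]
  ]
}}

```text
clock: 16.13
tcp_pos: [567.7, -74.4, 105.3]
eef_rot: [-3.105, -0.478, -0.0]
force: [-3.7, -0.8, 1.1]
gripper_width: -0.001
grasp_force: 1.5
```

Call:
{"op": "play_rows", "data": {
  "deltas": [
    [1,0.004,0,0,0],
    [1,0.004,0,0,0],
    [1,0.004,0,0,0],
    [1,0.002,0,0,0],
    [1,0.002,0,0,0]
  ]
}}

```text
clock: 16.55
tcp_pos: [575.1, -72.0, 105.2]
eef_rot: [-3.105, -0.478, 0.0]
force: [-4.3, -1.3, 1.9]
gripper_width: 0.001
grasp_force: 2.2
```

Call:
{"op": "play_rows", "data": {
  "deltas": [
    [1,0.002,0,0,0],
    [1,0.002,0,0,0],
    [1,0.002,0,0,0],
    [1,0.002,0,0,0],
    [1,0,0,0,0]
  ]
}}

```text
clock: 16.97
tcp_pos: [579.1, -70.8, 105.3]
eef_rot: [-3.105, -0.478, -0.0]
force: [-4.0, -0.2, 2.2]
gripper_width: -0.001
grasp_force: 1.8
```

Call:
{"op": "play_rows", "data": {
  "deltas": [
    [1,0.001,0,0,0],
    [1,0.001,0,0,0],
    [1,0.001,0,0,0],
    [1,0.001,0,0,0],
    [1,0.001,0,0,0]
  ]
}}

```text
clock: 17.38
tcp_pos: [581.3, -70.1, 105.2]
eef_rot: [-3.105, -0.478, 0.0]
force: [-4.8, -0.5, 2.8]
gripper_width: 0.005
grasp_force: 2.4
```

Call:
{"op": "play_rows", "data": {
  "deltas": [
    [1,0.001,0,0,0],
    [1,0.001,0,0,0],
    [1,0.001,0,0,0],
    [1,0,0,0,0],
    [1,0,0,0,0]
  ]
}}

```text
clock: 17.8
tcp_pos: [582.8, -69.6, 105.2]
eef_rot: [-3.105, -0.478, 0.0]
force: [-3.9, -2.2, -0.8]
gripper_width: 0.003
grasp_force: 1.9
```

The stop gave only about 2 N per mm commanded, so 2 mm steps are safe.

Call:
{"op": "play_rows", "data": {
  "deltas": [
    [1,0.001,0,0,0],
    [1,0.001,0,0,0],
    [1,0.001,0,0,0],
    [1,0.001,0,0,0],
    [1,0,0,0,0]
  ]
}}

```text
clock: 18.22
tcp_pos: [584.7, -69.0, 105.2]
eef_rot: [-3.105, -0.478, 0.0]
force: [-4.6, -0.8, -0.1]
gripper_width: 0.001
grasp_force: 2.1
```

Call:
{"op": "play_rows", "data": {
  "deltas": [
    [1,0.001,0,0,0],
    [1,0.001,0,0,0],
    [1,0.001,0,0,0],
    [1,0.001,0,0,0],
    [1,0,0,0,0]
  ]
}}

```text
clock: 18.63
tcp_pos: [586.6, -68.4, 105.3]
eef_rot: [3.105, 0.478, 0.0]
force: [-4.6, -1.7, -0.7]
gripper_width: 0.0
grasp_force: 2.1
```

Call:
{"op": "play_rows", "data": {
  "deltas": [
    [1,0.001,0,0,0],
    [1,0.001,0,0,0],
    [1,0.001,0,0,0],
    [1,0.001,0,0,0],
    [1,0,0,0,0]
  ]
}}

```text
clock: 19.05
tcp_pos: [588.3, -67.9, 105.2]
eef_rot: [3.105, 0.478, -0.001]
force: [-5.3, -0.9, -0.7]
gripper_width: 0.002
grasp_force: 2.7
```

Call:
{"op": "play_rows", "data": {
  "deltas": [
    [1,0.001,0,0,0],
    [1,0.001,0,0,0],
    [1,0.001,0,0,0],
    [1,0,0,0,0],
    [1,0,0,0,0]
  ]
}}

```text
clock: 19.47
tcp_pos: [589.7, -67.4, 105.2]
eef_rot: [-3.105, -0.478, 0.001]
force: [-5.3, -1.2, 0.4]
gripper_width: -0.001
grasp_force: 2.8
```

Call:
{"op": "play_rows", "data": {
  "deltas": [
    [1,0.001,0,0,0],
    [1,0.001,0,0,0],
    [1,0.001,0,0,0],
    [1,0,0,0,0],
    [1,0,0,0,0]
  ]
}}

```text
clock: 19.88
tcp_pos: [591.1, -67.0, 105.2]
eef_rot: [-3.105, -0.478, 0.001]
force: [-5.7, -2.7, 0.8]
gripper_width: 0.001
grasp_force: 2.7
```

Call:
{"op": "play_rows", "data": {
  "deltas": [
    [1,0.001,0,0,0],
    [1,0.001,0,0,0],
    [1,0.001,0,0,0],
    [1,0,0,0,0],
    [1,0,0,0,0]
  ]
}}

```text
clock: 20.3
tcp_pos: [592.6, -66.5, 105.3]
eef_rot: [-3.105, -0.478, 0.0]
force: [-4.9, -1.0, -0.1]
gripper_width: -0.002
grasp_force: 2.5
```

Call:
{"op": "play_rows", "data": {
  "deltas": [
    [1,0.001,0,0,0],
    [1,0.001,0,0,0],
    [1,0.001,0,0,0],
    [1,0,0,0,0],
    [1,0,0,0,0]
  ]
}}

```text
clock: 20.72
tcp_pos: [594.2, -66.1, 105.3]
eef_rot: [3.105, 0.478, 0.0]
force: [-4.5, -1.2, 0.6]
gripper_width: 0.002
grasp_force: 2.3
```

Call:
{"op": "play_rows", "data": {
  "deltas": [
    [1,0.001,0,0,0],
    [1,0.001,0,0,0],
    [1,0.001,0,0,0],
    [1,0,0,0,0],
    [1,0,0,0,0]
  ]
}}

```text
clock: 21.13
tcp_pos: [595.5, -65.6, 105.3]
eef_rot: [3.105, 0.478, -0.0]
force: [-5.5, -2.0, 0.7]
gripper_width: 0.001
grasp_force: 2.6
```

Call:
{"op": "play_rows", "data": {
  "deltas": [
    [1,0.001,0,0,0],
    [1,0.001,0,0,0],
    [1,0.001,0,0,0],
    [1,0,0,0,0],
    [1,0,0,0,0]
  ]
}}

```text
clock: 21.55
tcp_pos: [597.0, -65.2, 105.3]
eef_rot: [-3.105, -0.478, 0.0]
force: [-5.4, -1.3, -0.1]
gripper_width: -0.001
grasp_force: 2.4
```

Call:
{"op": "play_rows", "data": {
  "deltas": [
    [1,0.001,0,0,0],
    [1,0.001,0,0,0],
    [1,0.001,0,0,0],
    [1,0,0,0,0],
    [1,0,0,0,0]
  ]
}}

```text
clock: 21.97
tcp_pos: [598.6, -64.7, 105.3]
eef_rot: [3.105, 0.478, 0.0]
force: [-4.2, -1.4, -0.2]
gripper_width: -0.002
grasp_force: 2.0
```

Call:
{"op": "play_rows", "data": {
  "deltas": [
    [1,0.001,0,0,0],
    [1,0.001,0,0,0],
    [1,0.001,0,0,0],
    [1,0,0,0,0],
    [1,0,0,0,0]
  ]
}}

```text
clock: 22.38
tcp_pos: [600.1, -64.2, 105.3]
eef_rot: [3.105, 0.478, 0.0]
force: [-3.9, -0.6, 0.8]
gripper_width: 0.005
grasp_force: 1.9
```

Call:
{"op": "play_rows", "data": {
  "deltas": [
    [1,0.001,0,0,0],
    [1,0.001,0,0,0],
    [1,0.001,0,0,0],
    [1,0,0,0,0],
    [1,0,0,0,0]
  ]
}}

```text
clock: 22.8
tcp_pos: [601.4, -63.8, 105.3]
eef_rot: [3.105, 0.478, 0.0]
force: [-3.9, -0.8, 0.9]
gripper_width: -0.0
grasp_force: 2.1
```

Call:
{"op": "play_rows", "data": {
  "deltas": [
    [1,0.001,0,0,0],
    [1,0.001,0,0,0],
    [1,0.001,0,0,0],
    [1,0,0,0,0],
    [1,0,0,0,0]
  ]
}}

```text
clock: 23.22
tcp_pos: [602.8, -63.3, 105.3]
eef_rot: [-3.105, -0.478, 0.0]
force: [-5.1, -0.8, 0.8]
gripper_width: -0.001
grasp_force: 2.2
```

Call:
{"op": "play_rows", "data": {
  "deltas": [
    [1,0.001,0,0,0],
    [1,0.001,0,0,0],
    [1,0.001,0,0,0],
    [1,0,0,0,0],
    [1,0,0,0,0]
  ]
}}

```text
clock: 23.63
tcp_pos: [604.0, -62.9, 105.2]
eef_rot: [-3.105, -0.478, 0.001]
force: [-5.1, -1.7, 1.1]
gripper_width: 0.002
grasp_force: 2.8
```

Call:
{"op": "play_rows", "data": {
  "deltas": [
    [1,0.001,0,0,0],
    [1,0.001,0,0,0],
    [1,0.001,0,0,0],
    [1,0,0,0,0],
    [1,0,0,0,0]
  ]
}}

```text
clock: 24.05
tcp_pos: [605.1, -62.5, 105.1]
eef_rot: [-3.105, -0.478, 0.002]
force: [-6.8, -2.7, 2.2]
gripper_width: -0.003
grasp_force: 3.8
```

Call:
{"op": "play_rows", "data": {
  "deltas": [
    [1,0.001,0,0,0],
    [1,0.001,0,0,0],
    [1,0,0,0,0],
    [1,0,0,0,0],
    [1,0,0,0,0]
  ]
}}

```text
clock: 24.47
tcp_pos: [605.7, -62.3, 105.1]
eef_rot: [-3.105, -0.478, 0.003]
force: [-9.0, -3.6, 2.4]
gripper_width: -0.001
grasp_force: 4.8
```

Call:
{"op": "play_rows", "data": {
  "deltas": [
    [1,0.001,0,0,0],
    [1,0,0,0,0],
    [1,0,0,0,0],
    [1,0,0,0,0],
    [1,0,0,0,0]
  ]
}}

```text
clock: 24.88
tcp_pos: [606.1, -62.1, 105.1]
eef_rot: [-3.105, -0.478, 0.003]
force: [-9.4, -3.4, 2.7]
gripper_width: 0.003
grasp_force: 4.7
```

Call:
{"op": "play_rows", "data": {
  "deltas": [
    [1,0.001,0,0,0],
    [1,0,0,0,0],
    [1,0,0,0,0],
    [1,0,0,0,0],
    [1,0,0,0,0]
  ]
}}

```text
clock: 25.3
tcp_pos: [606.5, -62.0, 105.1]
eef_rot: [-3.105, -0.478, 0.003]
force: [-10.0, -5.2, 3.4]
gripper_width: 0.003
grasp_force: 5.2
```

That's 11 N, past the lever's 8 N travel force, so it is on the on stop. I'll back off, lift and look.

Call:
{"op": "play_rows", "data": {
  "deltas": [
    [1,-0.01,0,0,0],
    [1,-0.03,0,0,0],
    [1,-0.03,0,0,0],
    [1,-0.03,0,-0.02,0],
    [1,-0.03,0,-0.04,0]
  ]
}}

```text
clock: 25.72
tcp_pos: [544.5, -81.3, 134.1]
eef_rot: [-3.104, -0.478, 0.002]
force: [-1.7, 0.4, 0.5]
gripper_width: 0.002
grasp_force: 0.0
```

Call:
{"op": "play_rows", "data": {
  "deltas": [
    [1,-0.02,0,-0.06,0],
    [1,0,0,-0.06,0],
    [1,0,0,-0.02,0],
    [1,0,0,0,0],
    [1,0,0,0,0]
  ]
}}

```text
clock: 26.13
tcp_pos: [536.7, -84.4, 205.6]
eef_rot: [3.104, 0.478, 0.003]
force: [0.6, -0.4, -1.3]
gripper_width: 0.0
grasp_force: 0.0
```

```bash
python3 - <<'E'
from h import *
s=state();print(s["tcp_pos"],s["force"],s["clock"])
u,v=292,223
f=grab_frame("scene")[v-35:v+40,u-50:u+50]
cv2.imwrite("pics/f.png",cv2.convertScaleAbs(cv2.resize(f,(800,600),interpolation=2),alpha=2.2,beta=10))
E
```

```text
[536.69013364 -84.41895551 205.55020755] [ 0.57289527 -0.37217641 -1.26549112] 26.1333
```

View pics/f.png

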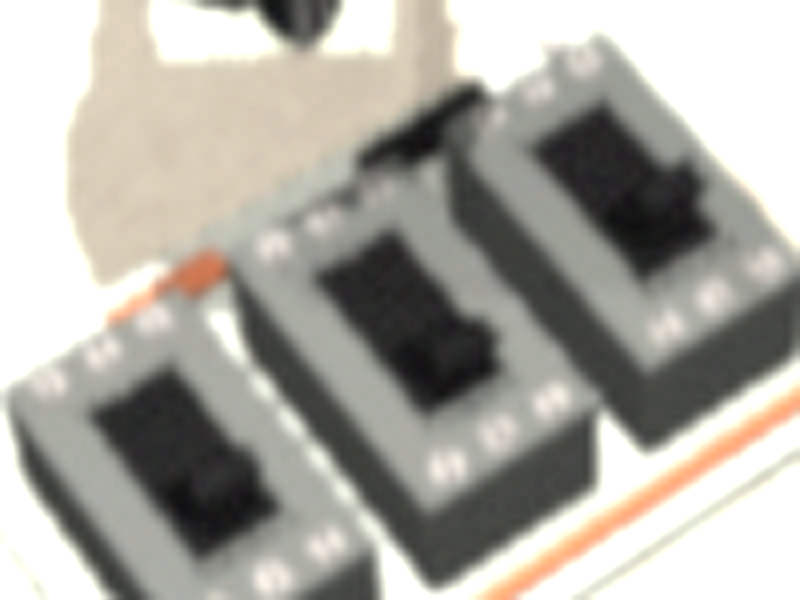

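The middle lever stays on at (465,345), leaning like or slightly past its neighbours, and nothing else has moved. I'll hand the job in.

```bash
python3 -c "
from cell import *
print(close_job())"
```

```text
the job is handed in; nothing more can be done
None
```

I pushed the tripped middle breaker's lever firmly off (about 12 N), then fully on (about 11 N), where it stayed after I let go; the other two breakers are still on, the loose cover and link on the panel did not move, and I handed the job in at about 26 s.

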